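# Sweep the stone chips off the fossil board

### The arm

A 6-joint arm with a two-finger parallel gripper is mounted at the origin on the work surface. World frame = base frame: x ahead of the robot, y to its left, z up, the work surface at z = 0. Lengths are in m, angles in degrees, forces in N, time in s.
With the tool pointing down it reaches from about 0.4 to 0.825 m from the base axis. Payload 7 kg.
Tool frame: the origin (TCP) lies between the finger pads; the fingertips stand 22 mm ahead of it and the grasp point (between the pads) lies 3 mm ahead of it; z points along the fingers, y is the line along which they close (so a half turn about z gives the same grasp; the last joint's range is limited). The gripper opens to 88 mm and grips with 3 to 60 N. Pads are 19 mm wide; open, the fingers measure 130 mm over their backs; the gripper's body (78 mm by 193 mm) begins 47 mm behind the grasp point.
Start: joints at [91.736, 20.546, 0.682, 0, -70.136, -16.507], TCP at [0.172, 0.653, 0.249] pointing down, gripper open.
Joint ranges: [-176.03, 176.03], [-82.01, 121.73], [-58.28, 71.71], [-173.87, 95.51], [-174.79, -0.11], [-173.66, 173.66]. Speed limits (degrees/s): [136.94, 136.94, 172.46, 180, 180, 180].

### API

Orientations are given as [roll, pitch, yaw] about the fixed x, y, z axes, in that order (R = Rz(yaw) Ry(pitch) Rx(roll)).
In Python, from plant import r, vision gives the robot as it stands.
- The arm moves only by the shell command python3 -m pendant 'ROWS' [FORCE]. ROWS is JSON, a list that holds one entry, the list of rows, each a list of 7 numbers: the shift along the tool's x, y, z scaled (see below), then the turn, a rotation vector about the tool's x, y, z scaled (see below), then the opening, from -1 (shut) to 1 (fully open). In form: [[[x, y, z, wx, wy, wz, fingers], ...]]. A call has exactly 8 rows; each row shifts and turns the commanded pose from where the row before left it, along the tool's axes as they then stand; what a row does not reach is not made up. The controller multiplies each number of a shift by 20 mm and each number of a turn by 4 degrees. A row lasts 1/10 s, in which the tool goes at most 50 mm and 8.59 degrees, less where a joint would pass 70% of its speed; a pose out of reach is approached as far as the arm can. A call with a number of a shift or a turn outside -1 to 1 is refused whole. A call with a gripper value outside its range is refused whole. The fingers move at their own pace and stop on an object; FORCE is the grip in N (left out, the last holds). Time passes only in rows, so rows that do not move let the fingers close, or fill a call up. It gives the time, the measured TCP pose, the force, the opening and the grip force at its end, in the units of the state.
- r.get_state(): the state, without advancing time (a new reading comes with each control period).
- vision.capture(name): name is "scene" or "top" or "wrist"; returns a dict with "frame" (384x512x3 uint8, blue, green, red), "depth" (384x512 float32, m along the optical axis (not along the pixel's ray), 0 where there is no reading), "camera_matrix" (3x3 intrinsics, pixels), "extrinsics" (4x4, takes a point from world to camera coordinates); the wrist camera has in their place "hand_eye" (4x4, takes a point from camera to tool coordinates, whose origin is the TCP and whose axes are the flange's). Camera axes: x right, y up, looking along -z (the intrinsics and any distortion apply to the point x, -y, -z); pixel columns grow to the right and rows downward; lengths in m; the calibration is good to about 2 mm. A picture is of the moment at which its call begins: read the wrist's pose just before it.
- r.close_job(): hands the job in; it is judged then, once.
The state is a dict: "time_s": time; "joints": joint angles; "qd": joint speeds; "joint_torque": joint torques, N m; "tcp_pos": TCP position; "eef_rot": TCP orientation; "contact_force": force on the tool from outside, world axes, zero at the start; "moment": the same for the moment, N m; "gripper_width": finger opening in m; "gripper_force": force on a finger pad.
Only numpy, scipy, OpenCV 4.12 (cv2) and the standard library are available. Lean on these libraries where they do the work, as an engineer would, in place of code of your own. Each camera call takes 0.05 s, during which the arm holds its last target. There are 200 camera calls.

### The job

Clear the fossil preparation board: with the fingertips, gently sweep the three loose stone chips over the board's edge into the empty metal chip tray beside it, so that all three end up lying in the tray. Only push them along the board; do not pinch them, press on them hard or pick them up. Leave the rock block and the glue bottle standing where they are, and let neither the robot nor any chip touch the finds box with the fossils on the other side.

Things in the scene. Friction and masses are not known exactly. Their poses are not given: they have to be found in the camera images.
- board: fixed plywood work board, a slab 280 mm (its x) by 200 mm (its y) and 40 mm thick on the bench; origin: centre of its underside, top surface 40 mm above the origin, no rim. Turned up to 0.3 rad about the vertical. The trays stand against its two 280 mm sides, at its own +y and -y
- tray: chip tray: fixed, empty open aluminium tray, walls and floor 4 mm thick, 280 x 108 mm, 26 mm high (origin: centre of its underside), on the bench along a 280 mm side of the board, 2 mm from it; rim 14 mm below the board's top, so things swept over that edge drop into it. At the board's +y or -y side. Its x axis is parallel to the board's x axis
- finds_box: finds box: fixed open cardboard box with three compartments, each with a spiral fossil on grey padding, all below its rim; 240 x 108 mm, 34 mm high, 2 mm from the board, on the other side of it from the chip tray. Origin: centre of its underside. Must not be touched
- chip1: loose dark grey stone chip, an irregular angular flake about 30 x 26 mm lying flat, 18 mm high, 15 to 31 g, any yaw; origin: the centre of the lump (so 9.0 mm above the surface it lies flat on). Slides when pushed low down
- chip2: loose dark grey stone chip, an irregular angular flake about 26 x 24 mm lying flat, 20 mm high, 14 to 28 g, any yaw; origin: the centre of the lump (so 10.0 mm above the surface it lies flat on). Slides when pushed low down
- chip3: loose dark grey stone chip, an irregular angular flake about 31 x 21 mm lying flat, 17 mm high, 12 to 26 g, any yaw; origin: the centre of the lump (so 8.5 mm above the surface it lies flat on). Slides when pushed low down
- block: grey rock block with a spiral fossil on top, about 62 x 58 mm and 60 mm high, loose (0.35 kg), standing on the far (+x) third of the board, at least 65 mm in the board's x from the centre of any chip; origin: centre of its underside. To be left alone
- glue: small white glue bottle with a red cap, 24 mm across and 55 mm high, loose and light (25 g), standing upright beside the rock block on the far third of the board; origin: centre of its underside. To be left alone

How it is judged (in metres and radians):
At the end, for the whole second after the job is handed in: all three chips at rest inside the chip tray (centres between its walls and below the board's top); the block and the glue bottle within 10 mm of where they stood, the bottle upright (x of chip1 in the frame of tray between -0.138 and 0.138 m and y of chip1 in the frame of tray between -0.049 and 0.049 m and z of chip1 in the frame of tray between 0 and 0.036 m and linear speed of each of chip1, chip2, chip3 below 0.02 m/s and x of chip2 in the frame of tray between -0.138 and 0.138 m and y of chip2 in the frame of tray between -0.049 and 0.049 m and z of chip2 in the frame of tray between 0 and 0.036 m and x of chip3 in the frame of tray between -0.138 and 0.138 m and y of chip3 in the frame of tray between -0.049 and 0.049 m and z of chip3 in the frame of tray between 0 and 0.036 m and distance of each of block, glue from where it was at the start of the episode below 0.01 m and angle between glue's own z axis and vertical below 0.2 rad); the robot touches nothing.
It fails at once if a chip is picked up: its centre rises more than about 16 mm above where it lies on the board (height (world z) of any of chip1, chip2, chip3 above 0.066 m).
It fails at once if a chip is pinched or pressed hard by the fingers (over 25 N) (contact force between the fingers and chip1 above 25 N or contact force between the fingers and chip2 above 25 N or contact force between the fingers and chip3 above 25 N).
It fails at once if the rock block or the glue bottle is moved by over 10 mm or the bottle tipped (distance of any of block, glue from where it was at the start of the episode above 0.01 m or angle between glue's own z axis and vertical above 0.2 rad).
It fails at once if a chip or the robot touches the finds box (contact force between any of chip1, chip2, chip3 and finds_box above 0.02 N or contact force between any of the arm, the fingers and finds_box above 1 N).
It also fails if it takes over 58 s, if anything falls off the work surface, if the arm or the gripper's body presses on something with over 40 N, if the wrist force passes 120 N, or if a joint passes its speed limit or range.

## Working session

There is one attempt and no reset: what is moved stays moved. The work goes in short steps, Python scripts to look and compute and a shell command to move; the robot and the scene stay as the last step left them, time stands still between calls to the robot, and variables do not carry over. Pictures are saved under pics/ and viewed, at most 10 in all, crops included, and the job is handed in when it is done.

```bash
mkdir -p pics; ls
python3 - <<'E'
from plant import r, vision
import cv2,numpy as np
s=r.get_state();print(s)
for n in("top","scene"):
    c=vision.capture(n);cv2.imwrite(f"pics/{n}0.png",c["frame"]);np.savez(f"{n}0.npz",**c)
    print(n,c["camera_matrix"],c["extrinsics"],[k for k in c])
E
```

```text
pics
{'time_s': 0.0, 'joints': array([ 9.17348489e+01,  2.05900303e+01,  6.31951600e-01, -2.22114341e-02,
       -7.01359173e+01, -1.65044175e+01]), 'qd': array([ 0.03572717,  0.01161105, -0.01326739, -0.07341572,  0.11863508,
        0.00191076]), 'joint_torque': array([ 1.19692344e-03, -5.82726717e+01,  2.93046874e+01,  6.99694365e+00,
        6.94389077e-03, -1.56068609e-04]), 'tcp_pos': array([0.17200345, 0.6522241 , 0.2476181 ]), 'eef_rot': array([ 1.79903944e+02, -6.68635723e-03, -1.47771273e+01]), 'contact_force': array([ 0.39212953, -0.35923636, -0.43725569]), 'moment': array([ 0.00999852, -0.00258537, -0.05101698]), 'gripper_force': 0.0, 'gripper_width': 0.08754714514417232}
top [[487.37323962   0.         246.1638979 ]
 [  0.         487.37323962 191.54919387]
 [  0.           0.           1.        ]] [[ 0.01484357 -0.99967136  0.02090052  0.02550438]
 [ 0.99038547  0.01757448  0.13721426 -0.59760024]
 [-0.13753648  0.01866282  0.99032087 -0.81766966]
 [ 0.          0.          0.          1.        ]] ['frame', 'depth', 'camera_matrix', 'extrinsics']
scene [[401.01158057   0.         250.82619011]
 [  0.         401.01158057 197.55693565]
 [  0.           0.           1.        ]] [[-0.7603154   0.64952147 -0.00650741  0.42953457]
 [-0.54616945 -0.63384688  0.54766511  0.32395743]
 [ 0.35159555  0.41995237  0.83667233 -0.94604268]
 [ 0.          0.          0.          1.        ]] ['frame', 'depth', 'camera_matrix', 'extrinsics']
```

View pics/top0.png

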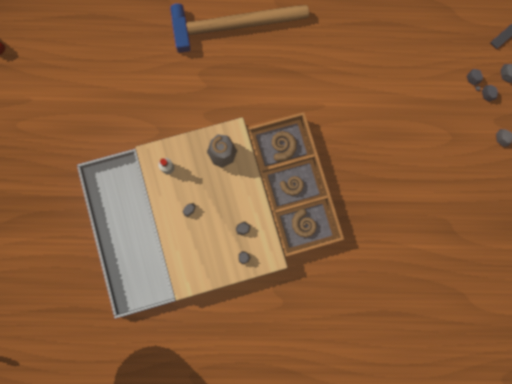

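View pics/scene0.png

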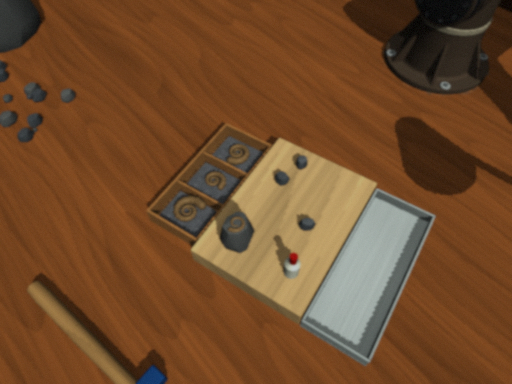

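The top view shows the tray on the left (+y), with chips near pixels (189,210), (243,229) and (244,258). The block is at (221,150), the glue at (166,166), and the finds box on the right. The scene view shows the same chips at about (306,223), (282,178) and (301,161).

```bash
cat > h.py <<'E'
import numpy as np, cv2
def ray(c,uv):
    K=c["camera_matrix"];E=c["extrinsics"];R=E[:3,:3];t=E[:3,3]
    p=np.linalg.inv(K)@np.array([uv[0],uv[1],1.]);d=R.T@np.array([p[0],-p[1],-p[2]])
    return -R.T@t,d
def plane(c,uv,z):
    o,d=ray(c,uv);return o+d*(z-o[2])/d[2]
def tri(c1,u1,c2,u2):
    o,d=ray(c1,u1);p,e=ray(c2,u2)
    s=np.linalg.lstsq(np.c_[d,-e],p-o,rcond=None)[0]
    a=o+d*s[0];b=p+e*s[1];return (a+b)/2,np.linalg.norm(a-b)
def wood(c):  # board mask: bright light wood
    hsv=cv2.cvtColor(c["frame"],cv2.COLOR_BGR2HSV)
    m=cv2.inRange(hsv,(12,50,150),(28,170,255))
    m=cv2.morphologyEx(m,cv2.MORPH_OPEN,np.ones((3,3)))
    k=max(cv2.findContours(m,cv2.RETR_EXTERNAL,cv2.CHAIN_APPROX_NONE)[0],key=cv2.contourArea)
    h=cv2.convexHull(k);return h
def darks(c):
    h=wood(c);B=np.zeros(c["frame"].shape[:2],np.uint8);cv2.fillConvexPoly(B,h,255)
    hsv=cv2.cvtColor(c["frame"],cv2.COLOR_BGR2HSV)
    m=((hsv[...,1]<75)&(hsv[...,2]<135)&(B>0)).astype(np.uint8)
    n,l,st,ce=cv2.connectedComponentsWithStats(m)
    return [(ce[i].round(1),st[i]) for i in range(1,n) if st[i,4]>25]
E
python3 - <<'E'
from h import *
T=dict(np.load("top0.npz"));S=dict(np.load("scene0.npz"))
for n,c in(("top",T),("scene",S)):
    h=wood(c);pw=np.array([plane(c,p[0],.04)[:2] for p in h],np.float32)
    print(n,cv2.minAreaRect(pw*1000), cv2.approxPolyDP(h,6,True)[:,0].tolist())
    for ce,st in darks(c): print(ce,st,(plane(c,ce,.049)*1000).round(1))
print("tri board corners etc later")
for a,b in(((189,210),(307,223)),((243,229),(282,178)),((244,258),(301,162)),((221,145),(237,225)),((164,162),(293,258))):
    p,e=tri(T,a,S,b);print((p*1000).round(1),round(e*1000,1))
E
```

```text
top ((584.036865234375, 102.79302215576172), (306.70672607421875, 200.6086883544922), 16.95966339111328) [[242, 117], [286, 267], [175, 299], [135, 145], [177, 119]]
[221.8 152.2] [208 135  26  31 421] [665.2  79.4  49. ]
[219.5 146.3] [216 143   8   7  44] [675.8  83.7  49. ]
[168.9 167.7] [164 161  10  13  75] [635.7 171.3  49. ]
[188.6 209.3] [183 204  12  12  95] [563.2 134.6  49. ]
[242.6 228.2] [236 223  14  11 120] [532.   40.6  49. ]
[243.4 257.2] [239 252  11  11  95] [482.4  38.4  49. ]
scene ((568.1264038085938, 100.43411254882812), (280.2393798828125, 199.19183349609375), 16.95961570739746) [[279, 139], [375, 182], [300, 315], [192, 251]]
[301.3 161.6] [297 156  10  13 109] [478.7  39.1  49. ]
[281.5 177.7] [275 171  14  14 137] [529.9  42.1  49. ]
[236.3 233.9] [221 212  32  40 752] [660.2  76.2  49. ]
[236.9 222.4] [233 219   8   8  47] [646.   60.5  49. ]
[306.7 223.4] [299 218  16  12 149] [561.4 135.9  49. ]
[286.5 267.9] [284 258   7  19  75] [639.3 170.9  49. ]
tri board corners etc later
[561.3 134.8  49.2] 2.3
[529.8  41.1  47.4] 3.1
[480.3  38.3  48.8] 2.4
[665.5  81.9  93.2] 6.5
[636.8 175.4  89.2] 3.3
```

```bash
python3 -m pendant '[[[0,0,0,0,0,1,-1],[0,0,0,0,0,1,-1],[0,0,0,0,0,1,-1],[0,0,0,0,0,1,-1],[0,0,0,0,0,1,-1],[0,0,0,0,0,1,-1],[0,0,0,0,0,1,-1],[0,0,0,0,0,1,-1]]]' 10; python3 -m pendant '[[[0,0,0,0,0,1,-1],[0,0,0,0,0,1,-1],[0,0,0,0,0,1,-1],[0,0,0,0,0,1,-1],[0,0,0,0,0,1,-1],[0,0,0,0,0,1,-1],[0,0,0,0,0,0.55,-1],[0,0,0,0,0,0,-1]]]'
cat > to.py <<'E'
# needed shift in tool units (20 mm) to reach board-frame (xb,yb) mm, TCP z mm
import sys,numpy as np
from plant import r
from scipy.spatial.transform import Rotation as R
s=r.get_state();a=np.radians(16.96);Rb=np.array([[np.cos(a),-np.sin(a)],[np.sin(a),np.cos(a)]])
c=np.array([568.1,100.8]);p=s["tcp_pos"]*1000;T=R.from_euler("xyz",s["eef_rot"],degrees=True)
print("t",round(s["time_s"],2),"board",(Rb.T@(p[:2]-c)).round(1),"z",p[2].round(1),"rpy",s["eef_rot"].round(2),"F",s["contact_force"].round(1),"w",round(s["gripper_width"],4))
if len(sys.argv)>3:
    x,y,z=map(float,sys.argv[1:4]);g=np.r_[c+Rb@[x,y],z]
    print("units",(T.inv().apply(g-p)/20).round(2))
E
python3 to.py -55 -80 160
```

```text
time_s: 0.9
tcp_pos: [0.172, 0.6524, 0.248]
eef_rot: [180.0, -0.0, -46.9]
contact_force: [0.0, 0.2, 0.1]
gripper_width: 0.0291
gripper_force: 0.0
time_s: 1.7
tcp_pos: [0.172, 0.6524, 0.2481]
eef_rot: [180.0, -0.0, -73.0]
contact_force: [0.5, 0.0, -0.4]
gripper_width: 0.0006
gripper_force: 0.0
t 1.7 board [-217.9  643.2] z 248.1 rpy [ 1.7998e+02 -5.0000e-02 -7.3000e+01] F [ 0.5  0.  -0.4] w 0.0006
units [36.16 -8.13  4.43]
```

```bash
for i in 1 2 3 4 5; do python3 -m pendant '[[[0.9,-0.2,0.11,0,0,0,-1],[0.9,-0.2,0.11,0,0,0,-1],[0.9,-0.2,0.11,0,0,0,-1],[0.9,-0.2,0.11,0,0,0,-1],[0.9,-0.2,0.11,0,0,0,-1],[0.9,-0.2,0.11,0,0,0,-1],[0.9,-0.2,0.11,0,0,0,-1],[0.9,-0.2,0.11,0,0,0,-1]]]' >/dev/null; done
python3 to.py -53 -79 66
```

```text
t 5.7 board [-57.2 -77.9] z 160.4 rpy [-180.     -0.    -72.98] F [0.  0.3 0.8] w 0.0003
units [ 0.05 -0.21  4.72]
```

```bash
python3 -m pendant '[[[0,-0.2,0.8,0,0,0,-1],[0,0,0.8,0,0,0,-1],[0,0,0.8,0,0,0,-1],[0,0,0.8,0,0,0,-1],[0,0,0.6,0,0,0,-1],[0,0,0.4,0,0,0,-1],[0,0,0,0,0,0,-1],[0,0,0,0,0,0,-1]]]'; python3 to.py -53 -79 66.5
python3 - <<'E'
from plant import r,vision
import cv2
a=vision.capture("scene")["frame"];b=vision.capture("wrist")["frame"]
cv2.imwrite("pics/s1.png",cv2.hconcat([cv2.resize(a[80:330,120:440],(400,312)),cv2.resize(b,(400,312))]))
E
```

```text
time_s: 6.5
tcp_pos: [0.54, 0.0122, 0.0768]
eef_rot: [-180.0, -0.0, -73.0]
contact_force: [0.5, 0.3, 0.5]
gripper_width: 0.0004
gripper_force: 0.0
t 6.5 board [-52.7 -76.6] z 76.8 rpy [-1.7999e+02 -1.0000e-02 -7.2960e+01] F [0.5 0.3 0.5] w 0.0004
units [0.12 0.01 0.52]
```

View pics/s1.png

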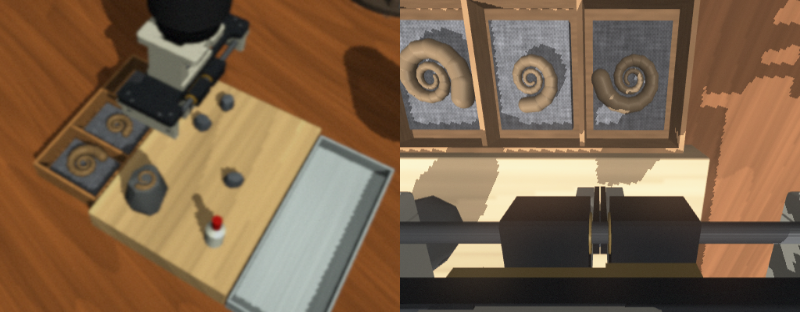

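The fingers are behind chip B, with the block and glue clear. The wrist half shows a narrow piece between the two black finger blocks, at about (598,215), so I'll measure the tip's cross-section.

Run:
```python
from plant import r,vision
import numpy as np
c=vision.capture("wrist");K=c["camera_matrix"];H=c["hand_eye"];d=c["depth"]
v,u=np.mgrid[:384,:512];P=np.stack([(u-K[0,2])/K[0,0]*d,-(v-K[1,2])/K[1,1]*d,-d,np.ones_like(d)],-1)@H.T*1000
P=P[d>0]
for z0 in range(-44,28,4):
    q=P[(P[:,2]>=z0)&(P[:,2]<z0+4)&(abs(P[:,0])<14)&(abs(P[:,1])<60)]
    if len(q): print(z0,len(q),"x",np.percentile(q[:,0],[2,98]).round(1),"y",np.percentile(q[:,1],[2,98]).round(1))
```

```text
-44 31 x [-3.1  3.3] y [-4.3  3.8]
-36 16 x [-11.6  -5. ] y [-4.3  3.8]
-32 37 x [-10.2  -0.7] y [-4.3  3.8]
-28 208 x [-11.   -3.8] y [-4.   3.6]
-24 69 x [-0.8 10.3] y [-4.4  3.9]
-20 83 x [ 8.  10.5] y [-4.5  4. ]
-16 99 x [ 8.1 10.6] y [-5.5  5.1]
-12 85 x [ 8.  10.5] y [-5.7  5.2]
-8 61 x [7.9 9.3] y [-3.9  3.4]
-4 63 x [6.4 9.1] y [-6.1  5.6]
0 167 x [ 3.4 10.6] y [-13.2  13.3]
4 196 x [ 8.  10.7] y [-15.6  15.3]
8 207 x [ 8.  10.7] y [-15.5  14.9]
12 171 x [ 8.3 10.8] y [-15.5  15. ]
16 65 x [ 8.2 10.2] y [-14.3  14.4]
20 12 x [8.3 8.9] y [-3.8  3.4]
```

The tip presents a face about 30 mm wide (y ±15, faces at x ±9.5). I'll open the fingers about 10 mm so they contact each chip at two points, then sweep at 80 mm/s.

```bash
python3 -m pendant '[[[0,0,0.3,0,0,0,-0.77],[0,0,0.2,0,0,0,-0.77],[0,0,0,0,0,0,-0.77],[-0.2,0,0,0,0,0,-0.77],[-0.2,0,0,0,0,0,-0.77],[-0.3,0,0,0,0,0,-0.77],[-0.3,0,0,0,0,0,-0.77],[-0.3,0,0,0,0,0,-0.77]]]'; python3 to.py -53 110 66.5;  python3 -m pendant '[[[-0.4,0,0,0,0,0,-0.77],[-0.4,0,0,0,0,0,-0.77],[-0.4,0,0,0,0,0,-0.77],[-0.4,0,0,0,0,0,-0.77],[-0.4,0,0,0,0,0,-0.77],[-0.4,0,0,0,0,0,-0.77],[-0.4,0,0,0,0,0,-0.77],[-0.4,0,0,0,0,0,-0.77]]]'; python3 to.py -53 110 66.5;python3 - <<'E'
from plant import r,vision
import cv2
a=vision.capture("scene")["frame"];b=vision.capture("top")["frame"]
cv2.imwrite("pics/s2.png",cv2.hconcat([cv2.resize(a[100:350,140:460],(400,312)),cv2.resize(b[100:325,70:358],(400,312))]))
E
```

```text
time_s: 7.45
tcp_pos: [0.532, 0.0378, 0.0667]
eef_rot: [-180.0, 0.0, -73.0]
contact_force: [0.6, -0.0, -0.4]
gripper_width: 0.0099
gripper_force: 0.0
t 7.45 board [-52.9 -49.8] z 66.7 rpy [-179.99    0.    -72.96] F [ 0.6 -0.  -0.4] w 0.0099
units [-7.99 -0.01  0.01]
time_s: 8.25
tcp_pos: [0.5132, 0.099, 0.0666]
eef_rot: [-180.0, 0.0, -73.0]
contact_force: [0.1, 0.6, 0.0]
gripper_width: 0.0103
gripper_force: 0.1
t 8.25 board [-53.   14.3] z 66.6 rpy [-180.      0.    -72.97] F [0.1 0.6 0. ] w 0.0103
units [-4.79 -0.01  0.  ]
```

View pics/s2.png

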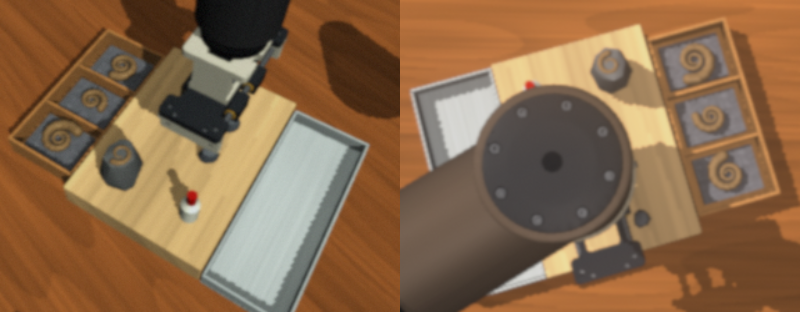

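The push is working: chip B sits ahead of the fingers at left (232,122), chip A is untouched at (208,152), and chip C is at right (640,217). Continuing over the edge.

```bash
python3 -m pendant '[[[-0.4,0,0,0,0,0,-0.77],[-0.4,0,0,0,0,0,-0.77],[-0.4,0,0,0,0,0,-0.77],[-0.4,0,0,0,0,0,-0.77],[-0.4,0,0,0,0,0,-0.77],[-0.4,0,0,0,0,0,-0.77],[-0.4,0,0,0,0,0,-0.77],[-0.4,0,0,0,0,0,-0.77]]]' >/dev/null;  python3 -m pendant '[[[-0.4,0,0,0,0,0,-0.77],[-0.4,0,0,0,0,0,-0.77],[-0.4,0,0,0,0,0,-0.77],[-0.4,0,0,0,0,0,-0.77],[-0.2,0,0,0,0,0,-0.77],[0,0,0,0,0,0,-0.77],[0,0,0,0,0,0,-0.77],[0,0,0,0,0,0,-0.77]]]'; python3 to.py -102 -70 100;python3 - <<'E'
from plant import r,vision
import cv2
a=vision.capture("scene")["frame"]
cv2.imwrite("pics/s3.png",cv2.resize(a[100:350,140:460],(640,500)))
E
```

```text
time_s: 9.95
tcp_pos: [0.4841, 0.1937, 0.0665]
eef_rot: [180.0, -0.0, -73.0]
contact_force: [0.9, 0.6, 0.3]
gripper_width: 0.01
gripper_force: 0.0
t 9.95 board [-53.3 113.3] z 66.5 rpy [179.99  -0.   -72.98] F [0.9 0.6 0.3] w 0.01
units [ 9.16  2.45 -1.67]
```

View pics/s3.png

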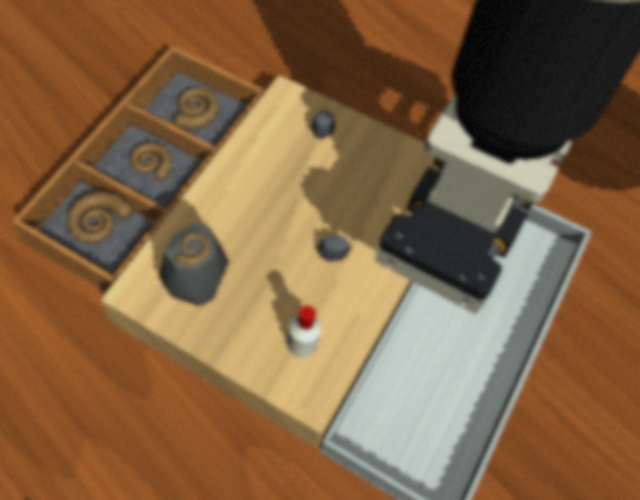

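Chip B has left the board and is hidden under the gripper. C at (322,123) and A at (333,246) are still on it. Going behind C next.

```bash
python3 -m pendant '[[[0,0,-0.8,0,0,0,-0.77],[0,0,-0.9,0,0,0,-0.77],[0.9,0.25,0,0,0,0,-0.77],[0.9,0.25,0,0,0,0,-0.77],[0.9,0.25,0,0,0,0,-0.77],[0.9,0.25,0,0,0,0,-0.77],[0.9,0.25,0,0,0,0,-0.77],[0.9,0.25,0,0,0,0,-0.77]]]' >/dev/null;  python3 -m pendant '[[[0.9,0.25,0,0,0,0,-0.77],[0.9,0.25,0,0,0,0,-0.77],[0.9,0.25,0,0,0,0,-0.77],[0.9,0.2,0,0,0,0,-0.77],[0,0,0.7,0,0,0,-0.77],[0,0,0.5,0,0,0,-0.77],[0,0,0,0,0,0,-0.77],[0,0,0,0,0,0,-0.77]]]' >/dev/null; python3 to.py -102 -67 66.5;python3 - <<'E'
from plant import r,vision
from h import *
a=vision.capture("scene")
print([(d[0],(plane(a,d[0],.049)*1000).round()) for d in darks(a)])
cv2.imwrite("pics/s4.png",cv2.resize(a["frame"][100:350,140:460],(640,500)))
E
```

```text
t 11.6 board [-102.2  -66.5] z 76.3 rpy [ 1.7994e+02 -1.0000e-02 -7.2950e+01] F [0.8 0.4 1.2] w 0.0101
units [ 0.02 -0.01  0.49]
[(array([277.7, 161.5]), array([511.,  11.,  49.])), (array([301.4, 161.6]), array([479.,  39.,  49.])), (array([236.3, 233.8]), array([660.,  76.,  49.])), (array([236.9, 222.4]), array([646.,  61.,  49.])), (array([306.6, 223.5]), array([562., 136.,  49.])), (array([286.2, 267.6]), array([639., 170.,  49.]))]
```

View pics/s4.png

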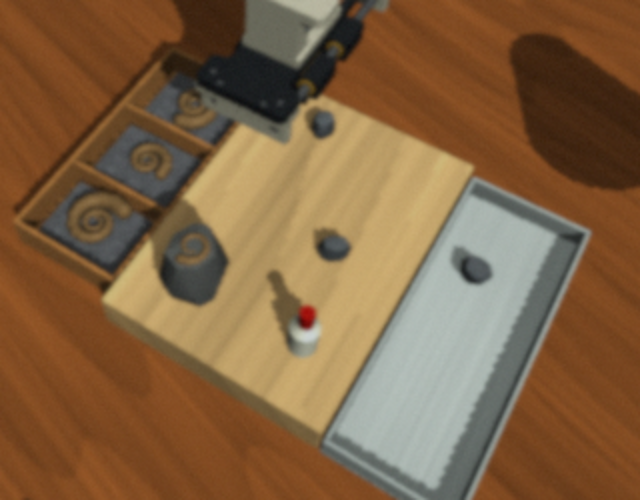

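Chip B lies in the tray at (476,268) and C is undisturbed at (322,123). Sweeping C.

```bash
python3 -m pendant '[[[0,0,0.3,0,0,0,-0.77],[0,0,0.2,0,0,0,-0.77],[0,0,0,0,0,0,-0.77],[-0.2,0,0,0,0,0,-0.77],[-0.2,0,0,0,0,0,-0.77],[-0.3,0,0,0,0,0,-0.77],[-0.3,0,0,0,0,0,-0.77],[-0.4,0,0,0,0,0,-0.77]]]' >/dev/null; for i in 1 2; do python3 -m pendant '[[[-0.4,0,0,0,0,0,-0.77],[-0.4,0,0,0,0,0,-0.77],[-0.4,0,0,0,0,0,-0.77],[-0.4,0,0,0,0,0,-0.77],[-0.4,0,0,0,0,0,-0.77],[-0.4,0,0,0,0,0,-0.77],[-0.4,0,0,0,0,0,-0.77],[-0.4,0,0,0,0,0,-0.77]]]' | grep -A0 force; done; python3 -m pendant '[[[-0.4,0,0,0,0,0,-0.77],[-0.4,0,0,0,0,0,-0.77],[-0.4,0,0,0,0,0,-0.77],[-0.1,0,0,0,0,0,-0.77],[0,0,0,0,0,0,-0.77],[0,0,0,0,0,0,-0.77],[0,0,-0.8,0,0,0,-0.77],[0,0,-0.9,0,0,0,-0.77]]]'; python3 to.py 3 0 100
```

```text
contact_force: [0.7, -0.4, -0.2]
--
gripper_force: 0.1
contact_force: [0.4, -0.1, 0.0]
--
gripper_force: 0.0
time_s: 14.85
tcp_pos: [0.4363, 0.1807, 0.1004]
eef_rot: [179.9, -0.1, -73.0]
contact_force: [0.9, 0.5, 0.3]
gripper_width: 0.0105
gripper_force: 0.0
t 14.85 board [-102.8  114.9] z 100.4 rpy [ 1.7989e+02 -6.0000e-02 -7.3000e+01] F [0.9 0.5 0.3] w 0.0105
units [ 5.75 -5.29  0.01]
```

```bash
python3 -m pendant '[[[0.72,-0.65,0,0,0,0,-0.77],[0.72,-0.65,0,0,0,0,-0.77],[0.72,-0.65,0,0,0,0,-0.77],[0.72,-0.65,0,0,0,0,-0.77],[0.72,-0.65,0,0,0,0,-0.77],[0.72,-0.65,0,0,0,0,-0.77],[0.72,-0.65,0,0,0,0,-0.77],[0.72,-0.65,0,0,0,0,-0.77]]]' >/dev/null; python3 to.py 2 0 67.5;python3 - <<'E'
from plant import r,vision
from h import *
a=vision.capture("scene")
cv2.imwrite("pics/s5.png",cv2.resize(a["frame"][100:350,140:460],(640,500)))
E
```

```text
t 15.65 board [ 2.2 -0.7] z 100.4 rpy [179.98  -0.   -73.01] F [ 0.3 -0.2 -0.9] w 0.0098
units [-0.03  0.01  1.65]
```

View pics/s5.png

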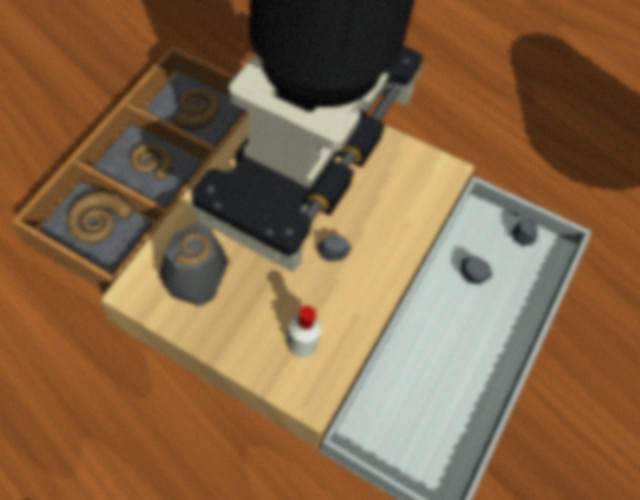

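Chip C is now in the tray at (523,230), B is still there at (476,268), and A is untouched at (333,246). The gripper body will pass about 11 mm above the block, so I'll descend slowly and check the force.

```bash
python3 -m pendant '[[[0,0,0.4,0,0,0,-0.77],[0,0,0.4,0,0,0,-0.77],[0,0,0.3,0,0,0,-0.77],[0,0,0.2,0,0,0,-0.77],[0,0,0.2,0,0,0,-0.77],[0,0,0.1,0,0,0,-0.77],[0,0,0.05,0,0,0,-0.77],[0,0,0,0,0,0,-0.77]]]';python3 to.py 2 113 67.5;python3 - <<'E'
from plant import r,vision
from h import *
a=vision.capture("scene")
print([(d[0],(plane(a,d[0],.049)*1000).round()) for d in darks(a)])
E
```

```text
time_s: 16.5
tcp_pos: [0.5699, 0.1019, 0.0676]
eef_rot: [-180.0, 0.0, -73.0]
contact_force: [0.8, -0.2, 0.9]
gripper_width: 0.0102
gripper_force: 0.0
t 16.5 board [2.  0.5] z 67.6 rpy [-179.99    0.    -72.96] F [ 0.8 -0.2  0.9] w 0.0102
units [-5.62 -0.01  0.01]
[(array([320.9, 178.7]), array([479.,  88.,  49.])), (array([268.7, 217.8]), array([601.,  88.,  49.])), (array([285.8, 266.8]), array([639., 169.,  49.]))]
```

```bash
python3 -m pendant '[[[-0.2,0,0,0,0,0,-0.77],[-0.2,0,0,0,0,0,-0.77],[-0.3,0,0,0,0,0,-0.77],[-0.3,0,0,0,0,0,-0.77],[-0.4,0,0,0,0,0,-0.77],[-0.4,0,0,0,0,0,-0.77],[-0.4,0,0,0,0,0,-0.77],[-0.4,0,0,0,0,0,-0.77]]]' |grep force; python3 -m pendant '[[[-0.4,0,0,0,0,0,-0.77],[-0.4,0,0,0,0,0,-0.77],[-0.4,0,0,0,0,0,-0.77],[-0.4,0,0,0,0,0,-0.77],[-0.4,0,0,0,0,0,-0.77],[-0.4,0,0,0,0,0,-0.77],[-0.4,0,0,0,0,0,-0.77],[-0.2,0,0,0,0,0,-0.77]]]' | grep force;python3 -m pendant '[[[0,0,0,0,0,0,-0.77],[0,0,0,0,0,0,-0.77],[0,0,-0.8,0,0,0,-0.77],[0,0,-1,0,0,0,-0.77],[0,0,-1,0,0,0,-0.77],[0,0,-1,0,0,0,-0.77],[0,0,-1,0,0,0,-0.77],[0,0,-1,0,0,0,-0.77]]]'; python3 -m pendant '[[[0.5,1,0,0,0,0,-0.77],[0.5,1,0,0,0,0,-0.77],[0.5,1,0,0,0,0,-0.77],[0.5,1,0,0,0,0,-0.77],[0.5,1,0,0,0,0,-0.77],[0,0,0,0,0,0,-0.77],[0,0,0,0,0,0,-0.77],[0,0,0,0,0,0,-0.77]]]'
python3 - <<'E'
from plant import r,vision
from h import *
a=vision.capture("scene");np.savez("sceneE.npz",**a)
print([(d[0],(plane(a,d[0],.049)*1000).round()) for d in darks(a)])
cv2.imwrite("pics/s6.png",cv2.resize(a["frame"][100:350,140:460],(640,500)))
E
```

```text
contact_force: [-0.9, -0.0, 0.4]
gripper_force: 0.0
contact_force: [-0.4, 0.2, 0.1]
gripper_force: 0.0
time_s: 18.95
tcp_pos: [0.537, 0.2084, 0.1844]
eef_rot: [180.0, 0.0, -73.0]
contact_force: [0.1, 0.6, 0.7]
gripper_width: 0.0099
gripper_force: 0.0
time_s: 19.75
tcp_pos: [0.4567, 0.1321, 0.1838]
eef_rot: [-180.0, 0.0, -73.0]
contact_force: [-0.9, 0.4, 0.5]
gripper_width: 0.01
gripper_force: 0.0
[(array([236.3, 233.8]), array([660.,  76.,  49.])), (array([237. , 222.4]), array([646.,  61.,  49.])), (array([286.2, 267.7]), array([639., 170.,  49.]))]
```

View pics/s6.png

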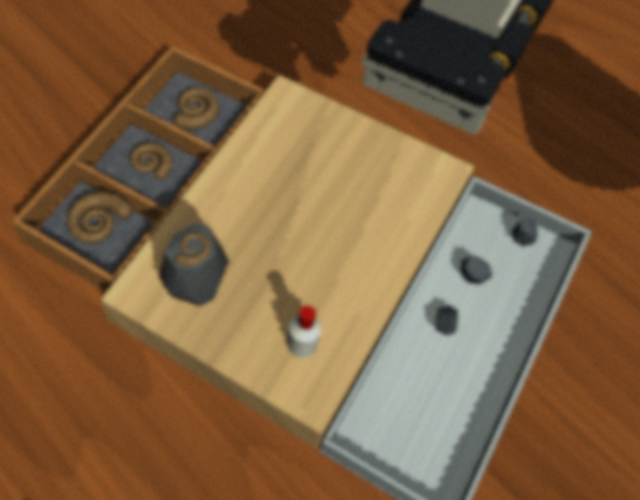

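All three chips lie in the tray at (445,319), (476,268) and (523,230). The block and bottle have not moved, and the robot is clear.

```bash
python3 -c "
from plant import r
print(r.close_job())"
```

```text
the job is handed in; nothing more can be done
None
```

I swept all three chips into the chip tray, and the last picture shows them lying there with the block and glue bottle where they stood; the job is handed in at about 20 s, but no verdict came back.

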